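# Lift the split retaining ring of a seed-screen holder out of its groove

### The job

Take the hook pick from its stand, put its flat tip under one of the two ends of the split wire ring in the round screen holder, and lift gently until the ring has snapped out of its groove at both ends and lies loose on top of the rim, still on the holder. Feel your way: do not press the pick hard on the holder, strain the ring, or touch the ring with the fingers. Then put the pick back upright in its stand, fully down, and leave the other things on the bench where they are.

Things in the scene. Friction and masses are not known exactly. Their poses are not given: they have to be found in the camera images.
- foot: Round dark foot, radius 61 mm, screwed to the bench; origin: centre of its underside; z up; +x points to the cut-out. On it, on the same axis and heading, sits the aluminium screen holder, a drum of radius 52 mm with a perforated plate (radius 32.5 mm). The drum screws up and down in the foot: it may stand up to 22 mm above its lowest setting, and no reading tells how high.
- gap (a point): Marks the middle of the cut-out, 42 mm from the axis in +x, always 46 mm above the bench. Over 36 degrees either side of +x the holder's seat and wall are cut away down to a flat floor (radius 32.5 to 52 mm), 35 mm above the bench at the lowest setting, 57 mm at the highest. The free ends of the ring hang only 5 mm clear above it, little more than the hook is thick.
- left_end (a point): Marks, in plan only, the left (+y in the foot's frame) end of the ring (2.5 mm behind the wire's square-cut face), always 46 mm above the bench; it does not move with the ring. The wire is dark steel, 5 mm thick, centre line of radius 42 mm, and ends 22 degrees off +x: clear gap between the faces 26.5 mm. Seated, its underside is 5 mm above the cut-out's floor and 40 to 62 mm above the bench.
- right_end (a point): The same for the right (-y) end, the mirror image; either end may be lifted. The last 14 degrees (10 mm) of wire before each end hang free; behind that it lies on its seat inside the wall (rim 8.7 mm above the seat), held down by two rounded claws on the rim, 39 to 60 degrees off +x on both sides, 2 mm in over the wire. A lug at the back (-x), in a covered notch, stays in as the pivot.
- ring_b (a joint): Spread of the sprung ring, rad: 0 to 0.02 in its groove, down to -0.09 while squeezed past the claws (each end then comes up to 4 mm into the gap: leave room before the shank), 0.01 to 0.06 when out. At 7 to 12 N of lift on one end the claws let go with a snap, the force drops to almost nothing, and both are past when that end is 10 to 16 mm up. Let down, it rests on the rim.
- pick_grip (a point): Point to grasp on the hook pick: on the axis of its black square handle (18 x 18 mm, 81 mm long), 21 mm below its top, 98 mm above the underside of its hook. Axes: z up along the handle, +x the way the hook points. In the stand the handle shows 48 mm above the mouth and this point is 102 mm above the bench.
- pick_tip (a point): Foremost point of the pick's hook, a flat steel blade 7 mm wide (y) and 3.5 mm thick (z; the point lies half-way up), 9 mm from the handle's axis in +x. The round shank behind it is 5 mm thick, its axis at x = -4 mm, so 10.5 mm of blade is free and the foot is 15.5 mm long over all; the shank is clear for 38 mm from the blade's underside to the handle.
- stand_mouth (a point): Middle of the mouth of the pick's stand: fixed grey block 48 x 48 mm on a 64 mm foot, mouth 75 mm above the bench. Square well 21.4 mm wide, flared to 32 mm over the top 9 mm. The pick goes in with its x along the well's x or against it; its handle's shoulder rests on ledges 33 mm below the mouth, pick_grip then 27 mm above the mouth. z up, x along the slot between the ledges.
- vial: Bystander: small glass vial, 23 mm across, 60 mm tall; origin at its underside.
- lens: Bystander: hand lens lying flat, 123 mm long; origin at its underside.

How it is judged:
On the way, in this order (a step that is already met when the one before it is completed fails the run):
1. the pick has been taken up out of its stand and its hook bears up on a ring end from below (contact force between pick and ring above 2 N and (distance between pick_tip and ring_end_left below 0.018 m or distance between pick_tip and ring_end_right below 0.018 m) and horizontal distance between pick_grip and stand_mouth above 0.06 m), for 0.1 s.
2. both ends of the ring are out above the claws (z of each of ring_end_left, ring_end_right in the frame of holder above 0.0485 m), for 0.2 s.
At the end, for the whole second after the job is handed in: Both ring ends are 6 to 22.5 mm higher than seated, the ring at rest on the holder within 12 mm of its place; the pick at rest in its stand, within 6 mm of its middle, upright within 0.1 rad, at most 4 mm above its rest height (all of step 2 and z of each of ring_end_left, ring_end_right in the frame of holder below 0.065 m and horizontal distance between ring and holder below 0.012 m and linear speed of each of ring, pick below 0.02 m/s and horizontal distance between pick_grip and stand_mouth below 0.006 m and z of pick_grip in the frame of stand_mouth below 0.031 m and angle between pick_grip's own z axis and vertical below 0.1 rad); the robot touches nothing.
It fails at once if the pick is pressed on the holder with more than 20 N (contact force between pick and holder above 20 N).
It fails at once if the ring is strained: more than 16 N between pick and ring (contact force between pick and ring above 16 N).
It fails at once if an end of the ring is bent up more than 40 mm above the holder's seat (z of any of ring_end_left, ring_end_right in the frame of holder above 0.08 m).
It fails at once if the fingers touch the ring (contact force between the fingers and ring above 0.5 N).
It fails at once if the vial or the hand lens is moved more than 20 mm (distance of any of vial, lens from where it was at the start of the episode above 0.02 m).
It also fails if it takes over 64 s, if anything falls off the work surface, if the arm or the gripper's body presses on something with over 40 N, if the wrist force passes 120 N, or if a joint passes its speed limit or range.

### The arm

A 6-joint arm with a two-finger parallel gripper is mounted at the origin on the work surface; the furniture and walls round the work are solid. World frame = base frame: x ahead of the robot, y to its left, z up, the work surface at z = 0. Lengths are in m, angles in rad, forces in N, time in s.
With the tool pointing down it reaches from about 0.25 to 0.775 m from the base axis. Payload 4 kg.
Tool frame: the origin (TCP) lies on the centre line of the jaws, within the pads' length; the fingertips stand 14 mm ahead of it and the grasp point (between the pads) lies 5 mm behind it (robot.tcp_to_tips is the distance from the TCP to the fingertips, in m); z points along the fingers, y is the line along which they close (so a half turn about z gives the same grasp; the last joint's range is limited). The gripper opens to 94 mm and grips with 3 to 60 N. Pads are 16 mm wide; open, the fingers measure 119 mm over their backs; the gripper's body (75 mm by 177 mm) begins 78 mm behind the grasp point.
Start: joints at [1.201, 0.087, 1.371, -0, 1.684, -0.103], TCP at [0.145, 0.531, 0.22] pointing down, gripper open.
Joint ranges: [-3.1, 3.1], [-0.76, 2.03], [0.27, 2.55], [-1.08, 4.22], [0.17, 2.65], [-2.57, 2.57]. Speed limits (rad/s): [2.79, 2.79, 3.14, 3.14, 3.14, 3.14].

### API

Orientations are given as [roll, pitch, yaw] about the fixed x, y, z axes, in that order (R = Rz(yaw) Ry(pitch) Rx(roll)).
In Python, from bench import robot gives the robot as it stands.
- The arm moves only by the tool carry_out, never from a script. Its argument "increments" is a list of rows, each a list of 3 entries, a list of its own where there are three numbers: the closure in counts, from 0 (fully open) to 255 (shut), then the shift along the tool's x, y, z in mm, then the turn about the tool's z in degrees. In form: [[fingers, [dx, dy, dz], twist], ...]. A call has 1 to 8 rows; each row shifts and turns the commanded pose from where the row before left it, along the tool's axes as they then stand; what a row does not reach is not made up. A row lasts 1/10 s, in which the tool goes at most 50 mm and 8.59 degrees, less where a joint would pass 70% of its speed; a pose out of reach is approached as far as the arm can. A call with a gripper value outside its range is refused whole. The fingers move at their own pace and stop on an object; the grip force is fixed at half the most. Time passes only in rows, so rows that do not move let the fingers close. It gives the time, the measured TCP pose, the force, the opening and the grip force at its end, in the units of the state.
- robot.get_obs(): the state, without advancing time (a new reading comes with each control period).
- robot.snapshot(name): name is "scene" or "top" or "wrist"; returns the picture (400x640x3 uint8, blue, green, red); there is no depth.
- robot.get_calibration(name): a dict with "vfov" (degrees; the focal length in pixels is half the picture's height over the tangent of half this angle, whatever the lens; pixels are square), "cx", "cy" (the principal point, pixels), "k1" (the pictures are not rectified: a ray, as slopes to the right and down, at radius r is drawn at 1 + k1 r^2 times it, then the intrinsics apply), "T" (4x4, takes a point from camera to world coordinates). Camera axes: x right, y down, z forward; pixel columns grow to the right and rows downward; lengths in m; the calibration is good to about 2 mm. A picture is of the moment at which its call begins: read the wrist's pose just before it. get_calibration takes no time and is no camera call; for the wrist camera it gives the pose at the moment of the call.
- robot.close_job(): hands the job in; it is judged then, once.
The state is a dict: "time": time; "joint_positions": joint angles; "qvel": joint speeds; "joint_torque": joint torques, N m; "tool_pos": TCP position; "ee_rot": TCP orientation; "wrist_force": force on the tool from outside, world axes, zero at the start; "wrist_torque": the same for the moment, N m; "width": finger opening in m; "finger_force": force on a finger pad.
Only numpy, scipy, OpenCV 4.12 (cv2) and the standard library are available. Lean on these libraries where they do the work, as an engineer would, in place of code of your own. Each camera call takes 0.05 s, during which the arm holds its last target. There are 200 camera calls.

## Working session

There is one attempt and no reset: what is moved stays moved. The work goes in short steps, Python scripts to look and compute and a tool call to move; the robot and the scene stay as the last step left them, time stands still between calls to the robot, and variables do not carry over. Pictures are saved under pics/ and viewed, at most 10 in all, crops included, and the job is handed in when it is done.

Besides the shell and the picture viewer there is one more tool, called after ">>>" by a JSON object that holds its "method" and its "body", one argument or row to a line. carry_out: Moves the arm, as the interface text tells. Its arguments: {"type":"object","properties":{"increments":{"type":"array","items":{"type":"array"}}},"required":["increments"]}

```bash
mkdir -p pics; cat > h.py <<'E'
import numpy as np, cv2
from bench import robot
def K(c):
    f=200/np.tan(np.radians(c['vfov'])/2); return np.array([[f,0,c['cx']],[0,f,c['cy']],[0,0,1.]])
def ray(c,px):
    p=cv2.undistortPoints(np.array([[px]],float),K(c),np.array([c['k1'],0,0,0,0.])) if 0 else None
    k=K(c); d=np.array([(px[0]-k[0,2])/k[0,0],(px[1]-k[1,2])/k[1,1]]); u=d.copy()
    for _ in range(30): u=d/(1+c['k1']*(u@u))
    T=np.array(c['T']); v=T[:3,:3]@np.array([u[0],u[1],1]); return T[:3,3],v/np.linalg.norm(v)
def onz(c,px,z):
    o,v=ray(c,px); return o+v*(z-o[2])/v[2]
def proj(c,P):
    T=np.array(c['T']); q=T[:3,:3].T@(np.array(P)-T[:3,3]); u=q[:2]/q[2]; u=u*(1+c['k1']*(u@u)); k=K(c)
    return np.array([u[0]*k[0,0]+k[0,2],u[1]*k[1,1]+k[1,2]])
def tri(obs):
    A=np.zeros((3,3));b=np.zeros(3)
    for c,px in obs:
        o,v=ray(c,px);M=np.eye(3)-np.outer(v,v);A+=M;b+=M@o
    return np.linalg.solve(A,b)
def snap(n,fn):
    c=robot.get_calibration(n); im=robot.snapshot(n); cv2.imwrite('pics/'+fn+'.png',im); np.save('pics/'+fn+'.npy',c,allow_pickle=True); return im,c
def load(fn): return cv2.imread('pics/'+fn+'.png'),np.load('pics/'+fn+'.npy',allow_pickle=True).item()
E
python3 - <<'E'
from h import *
a,c=snap('scene','s0');b,d=snap('top','t0');w,e=snap('wrist','w0')
for x in(c,d,e): print({k:np.round(v,3).tolist() for k,v in x.items()})
o=robot.get_obs(); print(o['tool_pos'],o['ee_rot'],o['width'],o['wrist_force'])
E
```

```text
{'vfov': 46.763, 'cx': 320.835, 'cy': 201.068, 'k1': -0.047, 'T': [[0.714, -0.48, 0.51, -0.087], [-0.7, -0.5, 0.51, -0.595], [0.011, -0.721, -0.693, 0.79], [0.0, 0.0, 0.0, 1.0]]}
{'vfov': 48.703, 'cx': 324.789, 'cy': 204.148, 'k1': -0.093, 'T': [[0.004, -0.996, 0.092, 0.317], [-1.0, -0.004, 0.008, -0.068], [-0.008, -0.093, -0.996, 1.203], [0.0, 0.0, 0.0, 1.0]]}
{'vfov': 63.133, 'cx': 320.015, 'cy': 201.238, 'k1': -0.023, 'T': [[0.263, 0.938, 0.225, 0.08], [0.965, -0.256, -0.063, 0.549], [-0.001, 0.234, -0.972, 0.384], [0.0, 0.0, 0.0, 1.0]]}
[0.14485669 0.53016193 0.21856753] [-3.13988044e+00 -1.55756387e-04  2.87480330e+00] 0.09406834818144116 [ 0.24234428  0.53016794 -0.45149866]
```

```bash
ls -la
```

```text
total 16
drwxr-xr-x  3 agent agent 4096 Dec  2 15:43 .
drwxr-xr-x 23 root  root  4096 Dec  2 15:43 ..
-rw-r--r--  1 agent agent 1166 Dec  2 15:43 h.py
drwxr-xr-x  2 agent agent 4096 Dec  2 15:43 pics
```

View pics/t0.png

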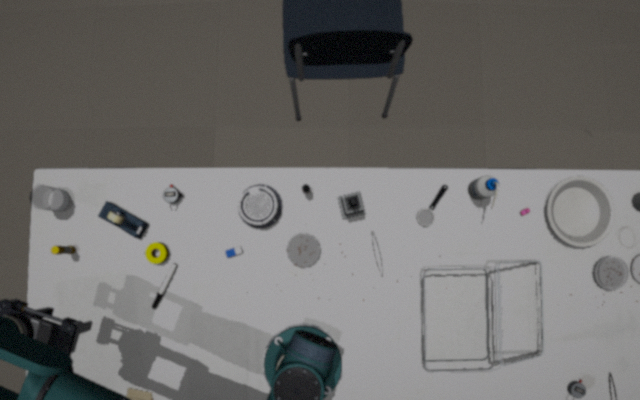

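View pics/s0.png

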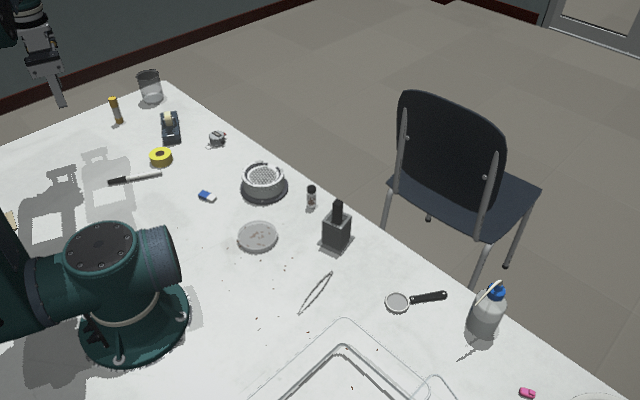

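The top view shows the holder at (260,206), the stand with pick at (351,205), the vial at (307,190) and the lens at (430,210). In the scene view the holder is at (264,178) and the stand at (337,230).

```bash
python3 - <<'E'
from h import *
s,cs=load('s0');t,ct=load('t0')
print('holder',onz(ct,(260,205),.05),onz(cs,(264,175),.055))
print('stand/pick',onz(ct,(350,204),.1),tri([(ct,(350,202)),(cs,(338,203))]), onz(cs,(338,203),.123))
print('vial',onz(ct,(307,190),.03),onz(cs,(312,197),.03)); print('lens',onz(ct,(430,208),.005))
x=cv2.resize(t[160:240,220:380],None,fx=5,fy=5,interpolation=cv2.INTER_CUBIC)
y=cv2.resize(s[140:270,220:380],None,fx=4,fy=4,interpolation=cv2.INTER_CUBIC)[:,:640]
x=cv2.resize(x,(640,320))
cv2.imwrite('pics/c0.png',cv2.resize(np.vstack([x,y[:,:]]),None,fx=.71,fy=.71))
E
```

```text
holder [0.42139447 0.11186933 0.05      ] [0.41780113 0.10701497 0.055     ]
stand/pick [ 0.42022389 -0.12209046  0.1       ] [ 0.42733432 -0.12454665  0.11507329] [ 0.42512423 -0.1328577   0.123     ]
vial [ 0.46397421 -0.0105209   0.03      ] [ 0.46652648 -0.01101287  0.03      ]
lens [ 0.41892759 -0.34543327  0.005     ]
```

View pics/c0.png

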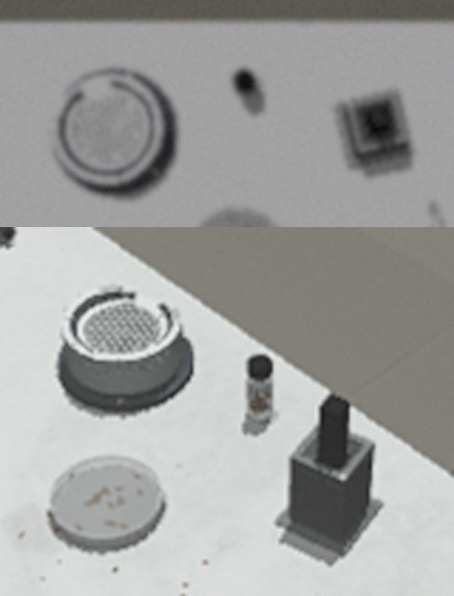

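The holder is at about (0.42,0.11) with its gap on the far left. The stand with the pick is at about (0.42,-0.12), turned by roughly 10°. I'm moving the wrist camera over for a closer look.

>>> {"method": "carry_out", "body": {
  "increments": [
    [0,[-30,-34,-3],0],
    [0,[-30,-34,-3],0],
    [0,[-30,-34,-3],0],
    [0,[-30,-34,-3],0],
    [0,[-30,-34,-3],0],
    [0,[-30,-34,-3],0],
    [0,[-30,-34,-3],0]
  ]
}}

```text
time: 0.85
tool_pos: [0.285, 0.2439, 0.2404]
ee_rot: [3.141, 0.0, 2.876]
wrist_force: [0.4, 0.4, -0.2]
width: 0.0937
finger_force: 0.0
```

>>> {"method": "carry_out", "body": {
  "increments": [
    [0,[-30,-34,-2],0],
    [0,[-30,-34,-2],0],
    [0,[-30,-34,-2],0],
    [0,[-30,-34,-2],0],
    [0,[-30,-34,-2],0],
    [0,[-26,-34,-2],0],
    [0,[0,0,0],0]
  ]
}}

```text
time: 1.55
tool_pos: [0.4018, -0.0017, 0.2518]
ee_rot: [-3.14, -0.001, 2.867]
wrist_force: [-0.9, 0.1, -0.2]
width: 0.094
finger_force: 0.0
```

```bash
python3 - <<'E'
from h import *
w,c=snap('wrist','w1'); o=robot.get_obs(); print(o['time'],o['tool_pos'],o['ee_rot'],o['joint_positions'],o['wrist_force'])
for P in [(.42,.11,.06),(.425,-.125,.075),(.465,-.01,.06)]: print(proj(c,P))
E
```

```text
1.6 [0.40105961 0.00051437 0.2518602 ] [-3.14155370e+00 -1.62143789e-03  2.86953346e+00] [-1.40463853e-01 -2.52707542e-01  1.62241880e+00  1.77782351e-04
  1.77349393e+00 -1.43916537e+00] [-0.18004266 -0.00674216 -0.1180031 ]
[421.05185762 174.12277079]
[218.81835108 237.09640682]
[327.56040475 238.79443865]
```

View pics/w1.png

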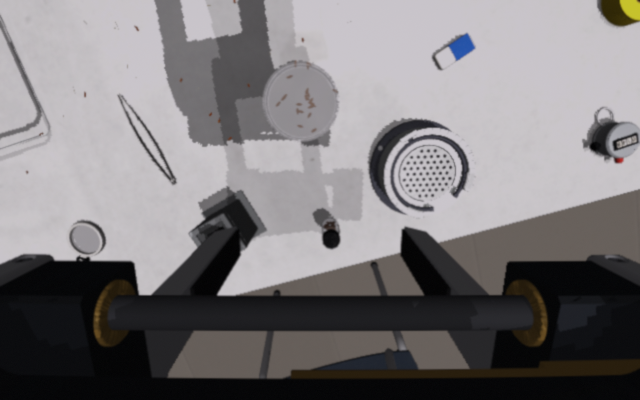

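The wrist view shows the holder at (420,170) with its cut-out at the lower right, about (445,203). The stand at (228,220) is partly behind a finger. I'll take one closer view over each.

>>> {"method": "carry_out", "body": {
  "increments": [
    [0,[32,40,25],0],
    [0,[32,40,25],0],
    [0,[0,0,0],0],
    [0,[0,0,0],0]
  ]
}}

```text
time: 2.0
tool_pos: [0.3641, 0.0864, 0.2082]
ee_rot: [-3.141, -0.001, 2.879]
wrist_force: [-0.2, -0.5, 0.2]
width: 0.0943
finger_force: 0.0
```

```bash
python3 - <<'E'
from h import *
w,c=snap('wrist','w2'); o=robot.get_obs(); print(o['time'],o['tool_pos'],o['ee_rot'])
E
```

```text
2.05 [0.36495767 0.08559965 0.20900728] [-3.14157019e+00  9.01076642e-04  2.87735667e+00]
```

>>> {"method": "carry_out", "body": {
  "increments": [
    [0,[-20,-43,-10],0],
    [0,[-15,-43,-10],0],
    [0,[-15,-43,-10],0],
    [0,[-10,-43,-10],0],
    [0,[0,-43,0],0],
    [0,[0,0,0],0],
    [0,[0,0,0],0]
  ]
}}

```text
time: 2.75
tool_pos: [0.3663, -0.1399, 0.2494]
ee_rot: [3.141, 0.001, 2.87]
wrist_force: [0.6, -0.0, 0.3]
width: 0.0941
finger_force: 0.0
```

```bash
python3 - <<'E'
from h import *
w,c=snap('wrist','w3'); o=robot.get_obs(); print(o['time'],o['tool_pos'],o['ee_rot'])
a=load('w2')[0]; cv2.imwrite('pics/c1.png',np.vstack([a[:300],w[:300]]))
E
```

```text
2.8 [ 0.36651958 -0.13880499  0.24918173] [3.14114639e+00 9.63694166e-04 2.87282885e+00]
```

View pics/c1.png

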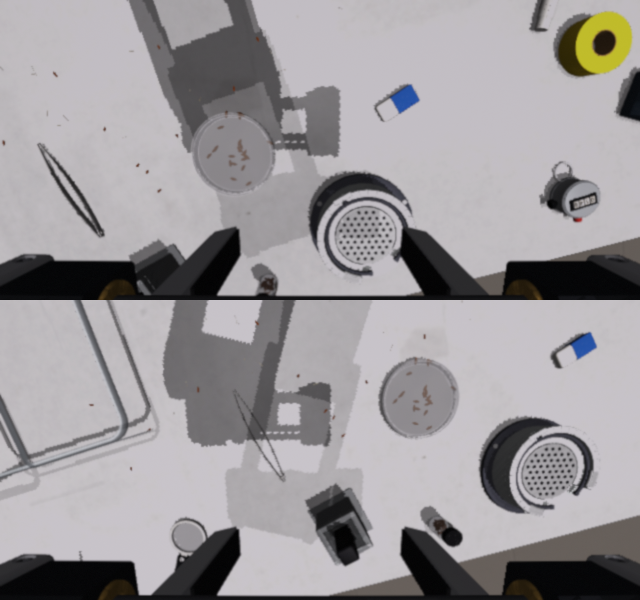

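The top half (over the holder) shows the drum at (362,228). The bottom half shows the stand at (340,225) with the dark handle at (345,240), and the holder at (545,168) with its gap near (565,203). I'll enlarge both.

```bash
python3 - <<'E'
from h import *
a=load('w1')[0][105:225,360:480]; b=load('w3')[0][170:290,290:410]; c=load('w3')[0][110:230,480:600]
big=[cv2.convertScaleAbs(cv2.resize(i,(400,400),interpolation=cv2.INTER_CUBIC),alpha=al) for i,al in((a,1),(c,1))]
B=cv2.resize(np.clip((b/255.)**.5*255,0,255).astype('u1'),(400,400),interpolation=cv2.INTER_CUBIC)
cv2.imwrite('pics/c2.png',cv2.resize(np.hstack(big),(800,400)));
m=np.zeros((200,800,3),'u1')
cv2.imwrite('pics/c2.png',np.hstack(big)); cv2.imwrite('pics/c3.png',B)
E
```

```text
(no output)
```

View pics/c2.png

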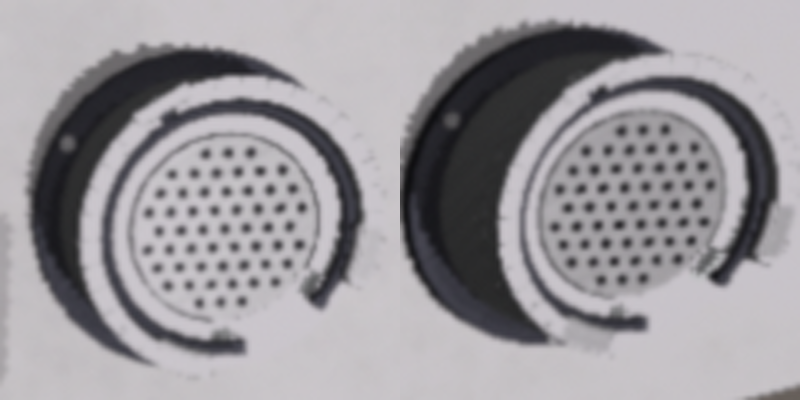

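View pics/c3.png

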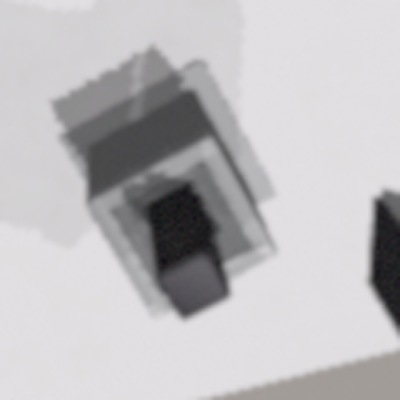

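Holder: in w1 the ring ends are at px (433,209) and (455,196), with the lug at (412,140). In w3 the ends are at (553,207) and (577,194). Stand (w3 crop): the top-face corners are at (92,200), (210,138), (275,250) and (155,318), and the handle top is centred near (196,283).

```bash
python3 - <<'E'
from h import *
w1,c1=load('w1');w3,c3=load('w3')
P={}
for n,a,b in [('e1',(244,346),(645,323)),('e2',(318,303),(722,280)),('lug',(172,118),(600,93)),('ctr',(227,217),(632,205))]:
    pa=(360+a[0]*.3,105+a[1]*.3); pb=(480+(b[0]-400)*.3,110+b[1]*.3)
    p=tri([(c1,pa),(c3,pb)]); P[n]=p; print(n,p.round(4),[onz(c,q,.055)[:2].round(4) for c,q in((c1,pa),(c3,pb))], np.abs(proj(c1,p)-pa).max())
print('gapwidth',np.linalg.norm((P['e1']-P['e2'])[:2]))
m=(P['e1']+P['e2'])/2; print('mid',m,'r',np.linalg.norm((m-P['ctr'])[:2]),'heading lug->mid',np.degrees(np.arctan2(*(m-P['lug'])[[1,0]])),'perp', np.degrees(np.arctan2(*(P['e2']-P['e1'])[[1,0]]))-90)
f=lambda q:(290+q[0]*.3,170+q[1]*.3)
S=np.array([onz(c3,f(q),.075) for q in[(92,200),(210,138),(275,250),(155,318)]]); H=np.array([onz(c3,f(q),.123) for q in[(160,262),(215,250),(230,292),(185,320)]])
for A in(S,H): print(A.mean(0).round(4),np.linalg.norm(np.roll(A,-1,0)-A,axis=1).round(4),[round(np.degrees(np.arctan2(*(A[(i+1)%4]-A[i])[[1,0]])),1) for i in range(4)])
E
```

```text
e1 [0.4669 0.1185 0.0484] [array([0.4646, 0.1167]), array([0.4639, 0.1142])] 0.0009654235210518891
e2 [0.4583 0.1463 0.0492] [array([0.4565, 0.1443]), array([0.4558, 0.1421])] 0.044771154191522555
lug [0.3817 0.1096 0.0522] [array([0.3817, 0.1088]), array([0.3808, 0.1079])] 0.268930365544378
ctr [0.4237 0.1231 0.0419] [array([0.4188, 0.1199]), array([0.4211, 0.1142])] 1.6239776699303263
gapwidth 0.02906234240049599
mid [0.4626315  0.13241759 0.04882233] r 0.040065415417884075 heading lug->mid 15.73264694987872 perp 17.160401993649756
[ 0.4283 -0.1278  0.075 ] [0.0438 0.0449 0.0467 0.0471] [np.float64(103.3), np.float64(14.8), np.float64(-73.9), np.float64(-168.7)]
[ 0.4273 -0.1269  0.123 ] [0.0161 0.0138 0.0155 0.0195] [np.float64(87.6), np.float64(4.3), np.float64(-71.3), np.float64(-172.9)]
```

>>> {"method": "carry_out", "body": {
  "increments": [
    [0,[-28,14,0],0],
    [0,[-28,14,0],0],
    [0,[0,0,0],8.5],
    [0,[0,0,0],8.5],
    [0,[0,0,0],8.5],
    [0,[0,0,0],8.5],
    [0,[0,0,0],8.5],
    [0,[0,0,0],8.5]
  ]
}}

```text
time: 3.6
tool_pos: [0.4283, -0.1242, 0.2489]
ee_rot: [3.141, -0.0, 1.982]
wrist_force: [-0.5, 0.3, 0.3]
width: 0.094
finger_force: 0.0
```

>>> {"method": "carry_out", "body": {
  "increments": [
    [0,[0,0,20],5],
    [0,[0,0,20],4.6],
    [0,[0,0,0],0],
    [0,[0,0,0],0]
  ]
}}

```text
time: 4.0
tool_pos: [0.428, -0.1249, 0.2089]
ee_rot: [-3.142, -0.0, 1.821]
wrist_force: [-0.0, 0.3, -0.0]
width: 0.0938
finger_force: 0.0
```

```bash
python3 - <<'E'
from h import *
w,c=snap('wrist','w4'); o=robot.get_obs(); print(o['time'],o['tool_pos'],np.degrees(o['ee_rot']))
p=proj(c,(.4275,-.127,.123)); print(p)
x,y=p.astype(int); i=w[max(y-110,0):y+110,x-160:x+160]; cv2.imwrite('pics/c4.png',cv2.resize(np.clip((i/255.)**.6*255,0,255).astype('u1'),None,fx=2,fy=2,interpolation=cv2.INTER_CUBIC)); print(max(y-110,0),x-160)
E
```

```text
4.05 [ 0.42835559 -0.12530979  0.20962469] [1.79931213e+02 3.61980263e-02 1.04295195e+02]
[318.59327437 212.90650557]
102 158
```

View pics/c4.png

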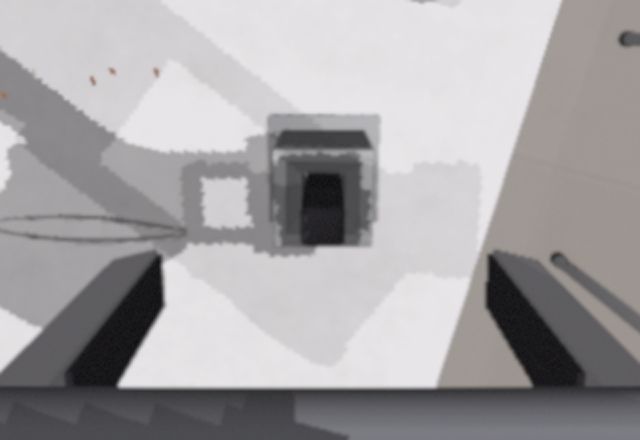

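The handle is upright, square to the jaws and centred at (320,214), where I predicted it. I'm going down to grasp it.

>>> {"method": "carry_out", "body": {
  "increments": [
    [0,[-1,0,30],0],
    [0,[0,0,30],0],
    [0,[0,0,30],0],
    [0,[0,0,22],0],
    [0,[0,0,0],0],
    [255,[0,0,0],0],
    [255,[0,0,0],0],
    [255,[0,0,0],0]
  ]
}}

```text
time: 4.85
tool_pos: [0.4293, -0.1275, 0.0987]
ee_rot: [3.138, 0.002, 1.817]
wrist_force: [0.4, 0.3, 0.3]
width: 0.0732
finger_force: 0.0
```

>>> {"method": "carry_out", "body": {
  "increments": [
    [255,[0,0,0],0],
    [255,[0,0,0],0],
    [255,[0,0,0],0],
    [255,[0,0,0],0]
  ]
}}

```text
time: 5.25
tool_pos: [0.428, -0.127, 0.0967]
ee_rot: [3.141, -0.0, 1.817]
wrist_force: [-0.3, -0.2, 0.6]
width: 0.0416
finger_force: 0.0
```

>>> {"method": "carry_out", "body": {
  "increments": [
    [255,[0,0,0],0],
    [255,[0,0,0],0],
    [255,[0,0,0],0],
    [255,[0,0,0],0],
    [255,[0,0,0],0],
    [255,[0,0,0],0]
  ]
}}

```text
time: 5.85
tool_pos: [0.428, -0.127, 0.0965]
ee_rot: [-3.142, -0.0, 1.817]
wrist_force: [-0.2, -0.1, -0.7]
width: 0.0177
finger_force: 30.0
```

>>> {"method": "carry_out", "body": {
  "increments": [
    [255,[0,0,-10],0],
    [255,[0,0,-20],0],
    [255,[0,0,-30],0],
    [255,[0,0,-30],0],
    [255,[0,0,-40],0],
    [255,[0,0,0],0],
    [255,[0,0,0],0]
  ]
}}

```text
time: 6.55
tool_pos: [0.4285, -0.1272, 0.228]
ee_rot: [3.139, 0.002, 1.817]
wrist_force: [0.2, -0.2, -0.6]
width: 0.018
finger_force: 30.0
```

```bash
python3 - <<'E'
from h import *
w,c=snap('wrist','w5'); o=robot.get_obs(); print(o['time'],o['tool_pos'],np.degrees(o['ee_rot']),o['wrist_force'],o['width'])
p=proj(c,o['tool_pos']-[0,0,.09]); print(p)
s,cs=snap('scene','s5'); q=proj(cs,o['tool_pos']-[0,0,.09]); print(q)
i=w[100:400,170:470]; x,y=q.astype(int); j=s[y-50:y+50,x-50:x+50]
cv2.imwrite('pics/c5.png',np.clip((np.hstack([cv2.resize(i,(400,400)),cv2.resize(j,(400,400),interpolation=cv2.INTER_CUBIC)])/255.)**.6*255,0,255))
E
```

```text
6.6 [ 0.42778154 -0.12690985  0.22633608] [-1.79986582e+02 -1.78843423e-02  1.04113768e+02] [-0.34130932  0.66363062 -1.60354752] 0.01798730326964993
[318.76675963 207.89402753]
[337.05752921 196.28710699][ WARN:0@3.950] global loadsave.cpp:1063 imwrite_ Unsupported depth image for selected encoder is fallbacked to CV_8U.
```

View pics/c5.png

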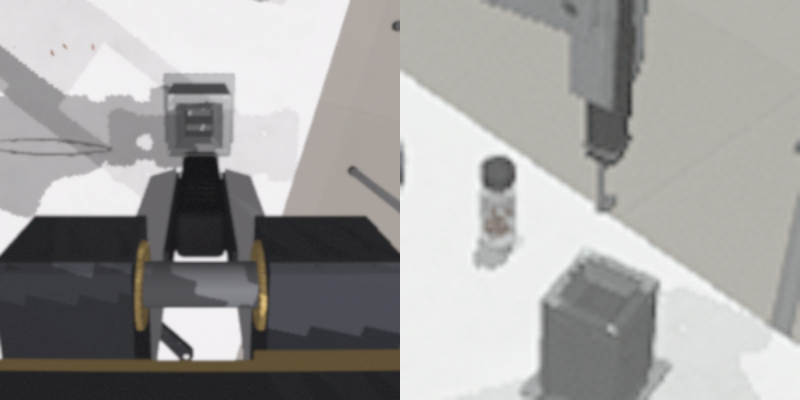

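The scene crop shows the hook foot pointing up and to the right in the image, so its heading is 14°, the tool's +y. I'm moving over the gap and turning the hook toward the left end.

>>> {"method": "carry_out", "body": {
  "increments": [
    [255,[40,16,0],0],
    [255,[40,16,0],0],
    [255,[40,16,0],0],
    [255,[40,16,0],0],
    [255,[40,16,0],0],
    [255,[41,16,0],0],
    [255,[0,0,0],-8.4],
    [255,[0,0,0],-8.4]
  ]
}}

```text
time: 7.45
tool_pos: [0.4611, 0.1316, 0.2241]
ee_rot: [-3.137, -0.002, 2.12]
wrist_force: [-0.3, -0.2, -0.7]
width: 0.0179
finger_force: 30.0
```

>>> {"method": "carry_out", "body": {
  "increments": [
    [255,[0,0,0],-8.4],
    [255,[0,0,0],-8.4],
    [255,[0,0,0],-8.4],
    [255,[0,0,0],-8.4],
    [255,[0,0,0],-8.4],
    [255,[0,0,0],-8.4],
    [255,[0,0,0],-8.4],
    [255,[0,0,0],-8.4]
  ]
}}

```text
time: 8.25
tool_pos: [0.4613, 0.1299, 0.2243]
ee_rot: [3.142, -0.004, -2.994]
wrist_force: [0.8, 0.1, -1.2]
width: 0.0175
finger_force: 30.0
```

>>> {"method": "carry_out", "body": {
  "increments": [
    [255,[0,0,20],-8.4],
    [255,[0,0,20],0],
    [255,[0,0,15],0],
    [255,[0,0,0],0],
    [255,[0,0,0],0],
    [255,[0,0,0],0]
  ]
}}

```text
time: 8.85
tool_pos: [0.4626, 0.1302, 0.1721]
ee_rot: [-3.142, 0.001, -2.853]
wrist_force: [-0.2, 0.5, -0.4]
width: 0.0182
finger_force: 30.0
```

```bash
python3 - <<'E'
from h import *
w,c=snap('wrist','w6');s,cs=snap('scene','s6');t,ct=snap('top','t6'); o=robot.get_obs(); print(o['time'],o['tool_pos'],np.degrees(o['ee_rot']),o['wrist_force'],o['width'])
P=o['tool_pos']-[0,0,.09]; q=proj(cs,P); print(q,proj(c,(.4244,.1212,.05)))
h=np.radians(16.4);ux=np.array([np.cos(h),np.sin(h),0]);uy=np.array([-np.sin(h),np.cos(h),0])
b=np.array([.4244,.1212,.049])
# scene: predicted ring end faces & predicted tip
for n,p in [('L',b+.0398*ux+.01325*uy),('R',b+.0398*ux-.01325*uy),('tip',P+.009*uy)]: print(n,proj(cs,p).round(1),proj(c,p).round(1))
x,y=q.astype(int); j=s[y-45:y+35,x-55:x+25]; print(x-55,y-45); i=w[60:300,200:440]
cv2.imwrite('pics/c6.png',(np.hstack([cv2.resize(i,(400,400)),cv2.resize(j,(400,400),interpolation=cv2.INTER_CUBIC)])/255.)**.7*255)
E
```

```text
9.0 [0.46283324 0.13020663 0.17255582] [-1.79991498e+02  9.81501096e-02 -1.63485312e+02] [ 0.71699668  0.17095959 -0.27665684] 0.017672966172709133
[271.3643371  153.85780331] [321.82899311 155.74606721]
L [267.2 162.4] [336.2 199.5]
R [276.  165.7] [307.1 199.5]
tip [268.3 152.7] [330.3 208.6]
216 108[ WARN:0@6.105] global loadsave.cpp:1063 imwrite_ Unsupported depth image for selected encoder is fallbacked to CV_8U.
```

View pics/c6.png

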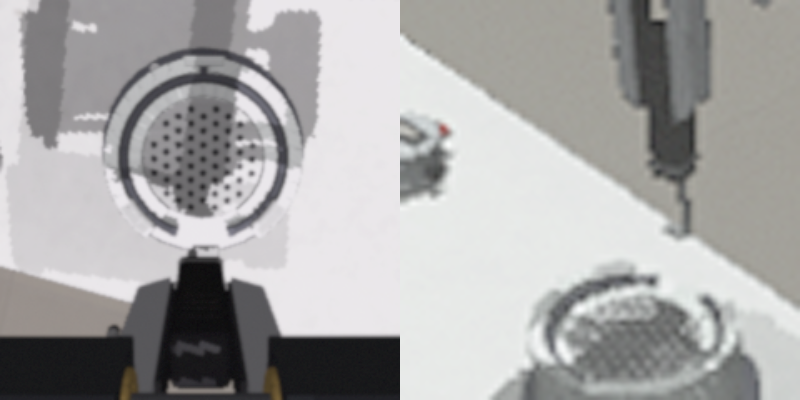

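The wrist view shows the ring ends at px (307,199) and (337,199), within about 1.5 px of where I predicted them. The hook blade sits mid-gap at 314–331 and points to the left end. I'll tighten the height estimate, then feel for the floor.

```bash
python3 - <<'E'
from h import *
c=[load(n)[1] for n in('w1','w3','w6')]
for L in ([(433.2,208.8),(553.5,206.9),(306.8,198.6)],[(455.4,195.9),(576.6,194),(337.4,198.6)],[(411.6,140.4),(540,137.9),(322.4,101.4)]):
    p=tri(list(zip(c,L))); print(p.round(4)); print([tri([(c[i],L[i]),(c[j],L[j])]).round(4).tolist() for i,j in((0,2),(1,2))])
E
```

```text
[0.4667 0.1189 0.0479]
[[0.4665, 0.119, 0.0477], [0.4665, 0.119, 0.0478]]
[0.4578 0.1458 0.0502]
[[0.4573, 0.1455, 0.0519], [0.4577, 0.1457, 0.0501]]
[0.3811 0.1086 0.0544]
[[0.381, 0.1084, 0.0576], [0.3807, 0.1085, 0.0542]]
```

>>> {"method": "carry_out", "body": {
  "increments": [
    [255,[1,1,10],0],
    [255,[0,0,10],0],
    [255,[0,0,3],0],
    [255,[0,0,0],0],
    [255,[0,0,0],0]
  ]
}}

```text
time: 9.5
tool_pos: [0.461, 0.1308, 0.1484]
ee_rot: [3.141, -0.0, -2.853]
wrist_force: [0.5, 1.1, -0.0]
width: 0.0176
finger_force: 30.0
```

>>> {"method": "carry_out", "body": {
  "increments": [
    [255,[0,0,5],0],
    [255,[0,0,4],0],
    [255,[0,0,2],0],
    [255,[0,0,1],0],
    [255,[0,0,0],0],
    [255,[0,0,0],0]
  ]
}}

```text
time: 10.1
tool_pos: [0.4612, 0.1308, 0.1367]
ee_rot: [3.142, 0.0, -2.853]
wrist_force: [0.5, 0.3, -0.8]
width: 0.018
finger_force: 30.0
```

>>> {"method": "carry_out", "body": {
  "increments": [
    [255,[0,0,0.5],0],
    [255,[0,0,0.5],0],
    [255,[0,0,0],0]
  ]
}}

```text
time: 10.4
tool_pos: [0.4611, 0.1308, 0.1356]
ee_rot: [3.142, 0.0, -2.853]
wrist_force: [-0.5, 0.1, -0.3]
width: 0.0182
finger_force: 30.0
```

>>> {"method": "carry_out", "body": {
  "increments": [
    [255,[0,0,0.5],0],
    [255,[0,0,0.5],0],
    [255,[0,0,0],0]
  ]
}}

```text
time: 10.7
tool_pos: [0.4611, 0.1308, 0.1345]
ee_rot: [3.142, -0.0, -2.853]
wrist_force: [-0.3, 0.7, -0.1]
width: 0.0178
finger_force: 30.0
```

>>> {"method": "carry_out", "body": {
  "increments": [
    [255,[0,0,0.5],0],
    [255,[0,0,0.3],0],
    [255,[0,0,0],0]
  ]
}}

```text
time: 11.0
tool_pos: [0.4611, 0.1308, 0.1337]
ee_rot: [3.141, -0.0, -2.853]
wrist_force: [-1.1, -0.7, -1.6]
width: 0.0177
finger_force: 30.0
```

>>> {"method": "carry_out", "body": {
  "increments": [
    [255,[0,0,0.4],0],
    [255,[0,0,0.4],0],
    [255,[0,0,0],0]
  ]
}}

```text
time: 11.3
tool_pos: [0.4611, 0.1308, 0.133]
ee_rot: [3.141, -0.0, -2.853]
wrist_force: [0.3, -0.4, -0.4]
width: 0.0179
finger_force: 30.0
```

>>> {"method": "carry_out", "body": {
  "increments": [
    [255,[0,0,0.4],0],
    [255,[0,0,0.3],0],
    [255,[0,0,0],0]
  ]
}}

```text
time: 11.6
tool_pos: [0.461, 0.1308, 0.1322]
ee_rot: [3.142, -0.0, -2.853]
wrist_force: [-0.9, 0.6, -0.4]
width: 0.0181
finger_force: 30.0
```

>>> {"method": "carry_out", "body": {
  "increments": [
    [255,[0,0,0.4],0],
    [255,[0,0,0.3],0],
    [255,[0,0,0],0]
  ]
}}

```text
time: 11.9
tool_pos: [0.4611, 0.1308, 0.1315]
ee_rot: [3.142, -0.0, -2.853]
wrist_force: [0.5, 0.5, -0.6]
width: 0.0177
finger_force: 30.0
```

>>> {"method": "carry_out", "body": {
  "increments": [
    [255,[0,0,0.3],0],
    [255,[0,0,0.3],0],
    [255,[0,0,0],0]
  ]
}}

```text
time: 12.2
tool_pos: [0.4611, 0.1308, 0.1312]
ee_rot: [3.142, 0.0, -2.853]
wrist_force: [0.1, -0.2, 0.1]
width: 0.0175
finger_force: 30.0
```

>>> {"method": "carry_out", "body": {
  "increments": [
    [255,[0,0,0.3],0],
    [255,[0,0,0],0],
    [255,[0,0,0],0]
  ]
}}

```text
time: 12.5
tool_pos: [0.4612, 0.1308, 0.1311]
ee_rot: [3.142, 0.0, -2.853]
wrist_force: [-0.8, -0.0, 3.0]
width: 0.0178
finger_force: 30.0
```

>>> {"method": "carry_out", "body": {
  "increments": [
    [255,[0,0,0.3],0],
    [255,[0,0,0],0],
    [255,[0,0,0],0]
  ]
}}

```text
time: 12.8
tool_pos: [0.4612, 0.1308, 0.1311]
ee_rot: [-3.142, 0.001, -2.853]
wrist_force: [-2.0, -1.2, 5.2]
width: 0.0184
finger_force: 30.0
```

The floor is felt at TCP z ≈ 0.1312, so the floor is at 0.0387, which matches the camera estimate. I'm raising 0.75 mm clear of it and sliding under the left end.

>>> {"method": "carry_out", "body": {
  "increments": [
    [255,[0,0,-0.7],0],
    [255,[0,0,-0.6],0],
    [255,[0,0,0],0],
    [255,[0,2,0],0],
    [255,[0,2,0],0],
    [255,[0,0,0],0]
  ]
}}

```text
time: 13.4
tool_pos: [0.4597, 0.1349, 0.1314]
ee_rot: [3.141, -0.0, -2.853]
wrist_force: [1.4, -0.8, -0.3]
width: 0.0176
finger_force: 30.0
```

>>> {"method": "carry_out", "body": {
  "increments": [
    [255,[0,1,0],0],
    [255,[0,1,0],0],
    [255,[0,0,0],0]
  ]
}}

```text
time: 13.7
tool_pos: [0.4594, 0.1367, 0.1317]
ee_rot: [3.141, 0.0, -2.853]
wrist_force: [-0.2, -0.0, -0.7]
width: 0.0177
finger_force: 30.0
```

>>> {"method": "carry_out", "body": {
  "increments": [
    [255,[0,1,0],0],
    [255,[0,0,0],0],
    [255,[0,0,0],0]
  ]
}}

```text
time: 14.0
tool_pos: [0.4591, 0.1375, 0.1317]
ee_rot: [3.142, 0.0, -2.853]
wrist_force: [0.4, 0.2, -0.2]
width: 0.0175
finger_force: 30.0
```

>>> {"method": "carry_out", "body": {
  "increments": [
    [255,[0,1,-0.2],0],
    [255,[0,1,0],0],
    [255,[0,0,0],0]
  ]
}}

```text
time: 14.3
tool_pos: [0.4585, 0.1396, 0.1319]
ee_rot: [3.141, 0.0, -2.853]
wrist_force: [0.7, 0.8, -1.5]
width: 0.0176
finger_force: 30.0
```

>>> {"method": "carry_out", "body": {
  "increments": [
    [255,[0,1,0],0],
    [255,[0,1,0],0],
    [255,[0,0,0],0]
  ]
}}

```text
time: 14.6
tool_pos: [0.4579, 0.1415, 0.1319]
ee_rot: [3.141, 0.0, -2.853]
wrist_force: [0.4, 0.0, -0.2]
width: 0.0178
finger_force: 30.0
```

>>> {"method": "carry_out", "body": {
  "increments": [
    [255,[0,0,-0.4],0],
    [255,[0,0,-0.4],0],
    [255,[0,0,0],0]
  ]
}}

```text
time: 14.9
tool_pos: [0.458, 0.1413, 0.1327]
ee_rot: [3.142, 0.0, -2.853]
wrist_force: [-0.1, -0.3, -0.8]
width: 0.0179
finger_force: 30.0
```

>>> {"method": "carry_out", "body": {
  "increments": [
    [255,[0,0,-0.4],0],
    [255,[0,0,0],0],
    [255,[0,0,0],0]
  ]
}}

```text
time: 15.2
tool_pos: [0.4579, 0.1414, 0.1331]
ee_rot: [3.141, -0.0, -2.853]
wrist_force: [-0.6, 0.6, -2.1]
width: 0.0181
finger_force: 30.0
```

>>> {"method": "carry_out", "body": {
  "increments": [
    [255,[0,0,-0.4],0],
    [255,[0,0,0],0],
    [255,[0,0,0],0]
  ]
}}

```text
time: 15.5
tool_pos: [0.4579, 0.1413, 0.1333]
ee_rot: [3.142, -0.0, -2.853]
wrist_force: [-0.4, 0.8, -3.1]
width: 0.0181
finger_force: 30.0
```

Contact with the ring comes where expected, 1.5 mm above the floor. I'm lifting gently in small steps.

>>> {"method": "carry_out", "body": {
  "increments": [
    [255,[0,0,-0.3],0],
    [255,[0,0,-0.2],0],
    [255,[0,0,0],0]
  ]
}}

```text
time: 15.8
tool_pos: [0.4578, 0.1413, 0.1335]
ee_rot: [3.142, -0.001, -2.853]
wrist_force: [0.3, -0.4, -5.2]
width: 0.0177
finger_force: 30.0
```

>>> {"method": "carry_out", "body": {
  "increments": [
    [255,[0,0,-0.3],0],
    [255,[0,0,-0.2],0],
    [255,[0,0,0],0]
  ]
}}

```text
time: 16.1
tool_pos: [0.4578, 0.1412, 0.1338]
ee_rot: [-3.142, -0.001, -2.853]
wrist_force: [2.1, -0.3, -8.8]
width: 0.0179
finger_force: 30.0
```

>>> {"method": "carry_out", "body": {
  "increments": [
    [255,[0,0,-0.3],0],
    [255,[0,0,-0.2],0],
    [255,[0,0,0],0]
  ]
}}

```text
time: 16.4
tool_pos: [0.4577, 0.1411, 0.1341]
ee_rot: [-3.141, -0.001, -2.853]
wrist_force: [2.8, -0.8, -12.4]
width: 0.0178
finger_force: 30.0
```

>>> {"method": "carry_out", "body": {
  "increments": [
    [255,[0,0,-0.2],0],
    [255,[0,0,0],0]
  ]
}}

```text
time: 16.6
tool_pos: [0.4576, 0.141, 0.1344]
ee_rot: [-3.141, -0.001, -2.853]
wrist_force: [3.5, -1.5, -13.9]
width: 0.0177
finger_force: 30.0
```

The vertical force is a bit high and there is a sideways pull (out and toward the gap) at about the friction limit. The blade is holding the ring back from squeezing in, so I'll let it follow that pull.

>>> {"method": "carry_out", "body": {
  "increments": [
    [255,[-0.4,-0.4,0.1],0],
    [255,[0,0,0],0]
  ]
}}

```text
time: 16.8
tool_pos: [0.4578, 0.1409, 0.1344]
ee_rot: [3.141, -0.002, -2.853]
wrist_force: [1.2, -0.6, -14.5]
width: 0.0179
finger_force: 30.0
```

>>> {"method": "carry_out", "body": {
  "increments": [
    [255,[0,0,0],0],
    [255,[0,0,0],0]
  ]
}}

```text
time: 17.0
tool_pos: [0.4579, 0.1409, 0.1346]
ee_rot: [-3.142, -0.002, -2.853]
wrist_force: [0.7, -1.6, -15.3]
width: 0.0178
finger_force: 30.0
```

>>> {"method": "carry_out", "body": {
  "increments": [
    [255,[0,0,0.6],0],
    [255,[0,0,0],0]
  ]
}}

```text
time: 17.2
tool_pos: [0.4579, 0.1409, 0.1345]
ee_rot: [-3.142, -0.001, -2.853]
wrist_force: [0.4, -1.8, -13.3]
width: 0.0177
finger_force: 30.0
```

```bash
python3 - <<'E'
from h import *
o=robot.get_obs(); print(o['time'],o['tool_pos'],np.degrees(o['ee_rot']),o['wrist_force'],o['wrist_torque'])
c=robot.get_calibration('wrist');p=proj(c,(.4244,.1212,.05)); print(p)
E
```

```text
17.2 [0.45794813 0.14085689 0.13447792] [-1.79996238e+02 -7.95640806e-02 -1.63487414e+02] [  0.43902322  -1.79405315 -13.32429278] [-0.52622927  0.12157699  0.04295899]
[307.04832155 162.67110131]
```

The resisting force points into the gap, so the end face may be close to the shank. I'll unload, back the hook out 1.7 mm to leave more room, and lift again.

>>> {"method": "carry_out", "body": {
  "increments": [
    [255,[0,0,0.6],0],
    [255,[0,0,0.6],0],
    [255,[0,0,0.4],0],
    [255,[0,0,0],0]
  ]
}}

```text
time: 17.6
tool_pos: [0.4591, 0.1417, 0.1342]
ee_rot: [3.141, 0.003, -2.853]
wrist_force: [-1.7, -0.3, -5.5]
width: 0.0181
finger_force: 30.0
```

>>> {"method": "carry_out", "body": {
  "increments": [
    [255,[0,-0.9,0],0],
    [255,[0,-0.8,0],0],
    [255,[0,0,0],0],
    [255,[0,0,0],0]
  ]
}}

```text
time: 18.0
tool_pos: [0.4601, 0.1396, 0.1341]
ee_rot: [-3.141, 0.003, -2.853]
wrist_force: [0.7, 1.0, -2.5]
width: 0.0181
finger_force: 30.0
```

```bash
python3 - <<'E'
from h import *
o=robot.get_obs(); print(o['time'],o['tool_pos'],np.degrees(o['ee_rot']),o['wrist_force'],o['wrist_torque'])
E
```

```text
18.0 [0.4600657  0.13964895 0.1340766 ] [-179.98969891    0.18801141 -163.49138561] [ 0.67244888  0.95242344 -2.46870599] [ 0.177989   -0.01246659  0.01528207]
```

>>> {"method": "carry_out", "body": {
  "increments": [
    [255,[0,0,0],0],
    [255,[0,0,0],0],
    [255,[0,0,0],0],
    [255,[0,0,0],0]
  ]
}}

```text
time: 18.4
tool_pos: [0.4592, 0.1394, 0.1332]
ee_rot: [-3.141, 0.001, -2.853]
wrist_force: [-0.1, -0.5, -1.1]
width: 0.0178
finger_force: 30.0
```

```bash
python3 - <<'E'
from h import *
o=robot.get_obs(); print(o['time'],o['tool_pos'],np.degrees(o['ee_rot']),o['wrist_force'],o['wrist_torque'],o['joint_positions'])
w,c=snap('wrist','w7')
a,ca=load('w6')
# compare ring/lug region: crop around predicted centre, dark ring mask left/right heights
p=proj(c,(.4244,.1212,.05)); print(p)
x,y=p.astype(int); j=cv2.resize(w[y-70:y+90,x-100:x+100],(800,640),interpolation=cv2.INTER_CUBIC)[:600]; print(x-100,y-70); cv2.imwrite('pics/c7.png',j)
g=cv2.cvtColor(w,cv2.COLOR_BGR2GRAY)
for dy in range(20,56,3): print(dy,(g[y+dy,x-36:x+37:2]//10).tolist())
E
```

```text
18.4 [0.45916711 0.13939292 0.13320254] [-1.79990372e+02  3.31784748e-02 -1.63488570e+02] [-0.06793498 -0.49641788 -1.13304118] [ 0.13986312  0.00326869 -0.02368205] [ 1.76581809e-01 -3.62857075e-02  1.66906721e+00 -1.02712712e-04
  1.50821696e+00 -1.68238689e+00]
[309.28155894 161.70578894]
209 91
20 [8, 7, 7, 7, 7, 7, 7, 7, 7, 5, 3, 6, 7, 7, 7, 7, 7, 5, 2, 5, 7, 7, 7, 7, 7, 6, 3, 4, 7, 7, 7, 7, 7, 7, 7, 7, 11]
23 [12, 8, 10, 13, 9, 3, 4, 8, 8, 8, 8, 8, 7, 4, 1, 5, 8, 8, 8, 8, 8, 6, 1, 4, 7, 8, 8, 8, 8, 7, 2, 2, 7, 8, 7, 8, 13]
26 [22, 22, 17, 15, 18, 16, 16, 12, 7, 5, 4, 6, 7, 7, 6, 7, 7, 6, 5, 6, 7, 7, 6, 7, 7, 7, 5, 6, 7, 7, 5, 6, 7, 7, 13, 21, 22]
29 [22, 22, 22, 19, 13, 17, 19, 16, 13, 7, 4, 6, 7, 7, 7, 7, 7, 5, 2, 5, 7, 7, 7, 7, 7, 6, 2, 3, 7, 8, 8, 11, 8, 12, 21, 22, 22]
32 [19, 22, 22, 22, 22, 18, 14, 18, 19, 19, 18, 17, 13, 7, 4, 6, 7, 7, 7, 7, 7, 6, 1, 4, 7, 7, 7, 8, 13, 16, 13, 14, 21, 22, 22, 22, 20]
35 [7, 18, 21, 22, 22, 22, 21, 22, 21, 20, 19, 19, 19, 17, 15, 17, 12, 7, 7, 7, 7, 7, 5, 6, 7, 7, 7, 9, 17, 21, 20, 22, 22, 22, 22, 18, 8]
38 [5, 4, 10, 20, 22, 17, 16, 20, 22, 22, 22, 21, 20, 20, 19, 18, 10, 7, 7, 7, 7, 8, 8, 8, 8, 10, 11, 13, 21, 18, 16, 18, 19, 18, 12, 5, 6]
41 [7, 6, 5, 4, 6, 10, 11, 11, 11, 14, 22, 22, 22, 22, 22, 22, 16, 11, 11, 11, 11, 11, 11, 11, 11, 11, 11, 11, 11, 11, 11, 10, 8, 4, 5, 5, 7]
44 [15, 9, 6, 6, 5, 4, 5, 8, 10, 17, 22, 22, 22, 22, 22, 22, 22, 16, 12, 11, 11, 11, 11, 11, 11, 11, 10, 11, 10, 9, 6, 4, 5, 6, 7, 11, 18]
47 [21, 16, 20, 15, 8, 6, 6, 5, 6, 7, 18, 22, 22, 22, 22, 22, 22, 22, 22, 21, 15, 8, 7, 10, 9, 8, 6, 3, 5, 5, 6, 7, 8, 14, 17, 17, 22]
50 [21, 22, 22, 22, 22, 20, 13, 8, 7, 13, 22, 22, 22, 22, 22, 22, 22, 22, 22, 21, 8, 4, 6, 17, 19, 18, 17, 8, 7, 7, 13, 19, 22, 22, 22, 22, 22]
53 [18, 19, 20, 22, 22, 22, 22, 21, 18, 21, 22, 22, 22, 22, 22, 22, 22, 21, 13, 8, 3, 2, 2, 6, 7, 7, 6, 4, 3, 11, 21, 22, 22, 21, 20, 20, 21]
```

The ring is still seated. The arm answers with about 1 s of lag, so I'll wait between steps. The image rows show about 7 mm of free blade before the wire, an overlap of about 3.5 mm. I'll go in 1 mm, lift again, and draw the hook slightly toward the gap so friction helps the squeeze.

>>> {"method": "carry_out", "body": {
  "increments": [
    [255,[0,0.5,0.3],0],
    [255,[0,0.5,0],0],
    [255,[0,0,0],0],
    [255,[0,0,0],0],
    [255,[0,0,0],0]
  ]
}}

```text
time: 18.95
tool_pos: [0.4587, 0.1404, 0.1327]
ee_rot: [3.142, 0.0, -2.853]
wrist_force: [0.2, -0.2, -1.0]
width: 0.0175
finger_force: 30.0
```

>>> {"method": "carry_out", "body": {
  "increments": [
    [255,[0,0,-0.5],0],
    [255,[0,0,-0.5],0],
    [255,[0,0,-0.3],0],
    [255,[0,0,0],0],
    [255,[0,0,0],0],
    [255,[0,0,0],0],
    [255,[0,0,0],0]
  ]
}}

```text
time: 19.65
tool_pos: [0.4585, 0.1403, 0.1335]
ee_rot: [3.142, -0.001, -2.853]
wrist_force: [0.5, -0.5, -5.7]
width: 0.0177
finger_force: 30.0
```

>>> {"method": "carry_out", "body": {
  "increments": [
    [255,[0,0,0],0],
    [255,[0,0,0],0],
    [255,[0,0,0],0],
    [255,[0,0,0],0]
  ]
}}

```text
time: 20.05
tool_pos: [0.4585, 0.1403, 0.1336]
ee_rot: [3.142, -0.001, -2.853]
wrist_force: [0.3, 0.2, -6.2]
width: 0.0177
finger_force: 30.0
```

>>> {"method": "carry_out", "body": {
  "increments": [
    [255,[0,-0.3,-0.2],0],
    [255,[0,-0.2,0],0],
    [255,[0,0,0],0],
    [255,[0,0,0],0],
    [255,[0,0,0],0]
  ]
}}

```text
time: 20.55
tool_pos: [0.4586, 0.14, 0.1339]
ee_rot: [3.141, -0.001, -2.853]
wrist_force: [0.4, -0.4, -7.7]
width: 0.0178
finger_force: 30.0
```

>>> {"method": "carry_out", "body": {
  "increments": [
    [255,[0,-0.3,-0.2],0],
    [255,[0,0,0],0],
    [255,[0,0,0],0],
    [255,[0,0,0],0],
    [255,[0,0,0],0]
  ]
}}

```text
time: 21.05
tool_pos: [0.4587, 0.1396, 0.1342]
ee_rot: [3.141, -0.0, -2.853]
wrist_force: [0.5, 0.7, -7.5]
width: 0.0178
finger_force: 30.0
```

>>> {"method": "carry_out", "body": {
  "increments": [
    [255,[0,-0.2,-0.2],0],
    [255,[0,0,0],0],
    [255,[0,0,0],0],
    [255,[0,0,0],0],
    [255,[0,0,0],0]
  ]
}}

```text
time: 21.55
tool_pos: [0.4588, 0.1393, 0.1344]
ee_rot: [-3.141, -0.0, -2.853]
wrist_force: [-0.7, -0.3, -9.1]
width: 0.0175
finger_force: 30.0
```

>>> {"method": "carry_out", "body": {
  "increments": [
    [255,[0,-0.1,-0.2],0],
    [255,[0,0,0],0],
    [255,[0,0,0],0],
    [255,[0,0,0],0]
  ]
}}

```text
time: 21.95
tool_pos: [0.4588, 0.1392, 0.1346]
ee_rot: [-3.141, -0.0, -2.853]
wrist_force: [-1.0, -0.8, -9.7]
width: 0.0177
finger_force: 30.0
```

>>> {"method": "carry_out", "body": {
  "increments": [
    [255,[0,-0.1,-0.2],0],
    [255,[0,0,0],0],
    [255,[0,0,0],0],
    [255,[0,0,0],0]
  ]
}}

```text
time: 22.35
tool_pos: [0.4589, 0.1391, 0.1347]
ee_rot: [-3.141, -0.0, -2.853]
wrist_force: [-0.2, -0.4, -11.1]
width: 0.0178
finger_force: 30.0
```

>>> {"method": "carry_out", "body": {
  "increments": [
    [255,[0,-0.1,-0.15],0],
    [255,[0,0,0],0],
    [255,[0,0,0],0],
    [255,[0,0,0],0]
  ]
}}

```text
time: 22.75
tool_pos: [0.4589, 0.139, 0.1349]
ee_rot: [-3.141, -0.0, -2.853]
wrist_force: [-1.0, -1.3, -10.9]
width: 0.0179
finger_force: 30.0
```

>>> {"method": "carry_out", "body": {
  "increments": [
    [255,[0,-0.1,-0.15],0],
    [255,[0,0,0],0],
    [255,[0,0,0],0],
    [255,[0,0,0],0]
  ]
}}

```text
time: 23.15
tool_pos: [0.4589, 0.1389, 0.1351]
ee_rot: [-3.141, -0.0, -2.853]
wrist_force: [-0.7, -1.9, -11.1]
width: 0.0178
finger_force: 30.0
```

>>> {"method": "carry_out", "body": {
  "increments": [
    [255,[0,-0.1,-0.15],0],
    [255,[0,0,0],0],
    [255,[0,0,0],0],
    [255,[0,0,0],0]
  ]
}}

```text
time: 23.55
tool_pos: [0.4597, 0.1393, 0.1363]
ee_rot: [3.141, 0.002, -2.853]
wrist_force: [-1.0, -0.3, -6.1]
width: 0.0177
finger_force: 30.0
```

The force dropped from 11 to 6 N and z jumped, so the first claw has let go. I'm lifting on while moving the hook in, since the ring spreads once it's out.

>>> {"method": "carry_out", "body": {
  "increments": [
    [255,[0,0.3,-0.3],0],
    [255,[0,0.3,-0.3],0],
    [255,[0,0.3,-0.3],0],
    [255,[0,0,0],0],
    [255,[0,0,0],0]
  ]
}}

```text
time: 24.05
tool_pos: [0.4595, 0.1401, 0.1373]
ee_rot: [3.142, 0.002, -2.853]
wrist_force: [0.1, -0.5, -1.5]
width: 0.0179
finger_force: 30.0
```

>>> {"method": "carry_out", "body": {
  "increments": [
    [255,[0,0.3,-0.5],0],
    [255,[0,0.3,-0.5],0],
    [255,[0,0,0],0],
    [255,[0,0,0],0]
  ]
}}

```text
time: 24.45
tool_pos: [0.4587, 0.1404, 0.1373]
ee_rot: [3.141, 0.0, -2.853]
wrist_force: [-0.2, -1.0, -1.3]
width: 0.0181
finger_force: 30.0
```

>>> {"method": "carry_out", "body": {
  "increments": [
    [255,[0,0.3,-0.5],0],
    [255,[0,0.3,-0.5],0],
    [255,[0,0.3,-0.5],0],
    [255,[0,0,-0.5],0],
    [255,[0,0,0],0],
    [255,[0,0,0],0]
  ]
}}

```text
time: 25.05
tool_pos: [0.4582, 0.1414, 0.139]
ee_rot: [3.141, -0.0, -2.853]
wrist_force: [0.7, 1.6, -2.7]
width: 0.0182
finger_force: 30.0
```

>>> {"method": "carry_out", "body": {
  "increments": [
    [255,[0,0,-0.5],0],
    [255,[0,0,-0.5],0],
    [255,[0,0,-0.5],0],
    [255,[0,0,-0.5],0],
    [255,[0,0,0],0],
    [255,[0,0,0],0]
  ]
}}

```text
time: 25.65
tool_pos: [0.4587, 0.1412, 0.1417]
ee_rot: [-3.141, 0.001, -2.853]
wrist_force: [0.3, 0.4, -1.7]
width: 0.0182
finger_force: 30.0
```

>>> {"method": "carry_out", "body": {
  "increments": [
    [255,[0,0,-0.5],0],
    [255,[0,0,-0.5],0],
    [255,[0,0,-0.5],0],
    [255,[0,0,-0.5],0],
    [255,[0,0,0],0],
    [255,[0,0,0],0]
  ]
}}

```text
time: 26.25
tool_pos: [0.4585, 0.1413, 0.1434]
ee_rot: [-3.142, 0.0, -2.853]
wrist_force: [-0.6, 0.1, -1.2]
width: 0.0176
finger_force: 30.0
```

>>> {"method": "carry_out", "body": {
  "increments": [
    [255,[0,0,-0.7],0],
    [255,[0,0,-0.7],0],
    [255,[0,0,-0.7],0],
    [255,[0,0,-0.7],0],
    [255,[0,0,0],0],
    [255,[0,0,0],0]
  ]
}}

```text
time: 26.85
tool_pos: [0.4585, 0.1412, 0.1461]
ee_rot: [3.142, 0.0, -2.853]
wrist_force: [0.5, 0.7, -1.0]
width: 0.0176
finger_force: 30.0
```

>>> {"method": "carry_out", "body": {
  "increments": [
    [255,[0,0,-0.7],0],
    [255,[0,0,-0.7],0],
    [255,[0,0,-0.7],0],
    [255,[0,0,-0.7],0],
    [255,[0,0,0],0],
    [255,[0,0,0],0],
    [255,[0,0,0],0]
  ]
}}

```text
time: 27.55
tool_pos: [0.4584, 0.1413, 0.1489]
ee_rot: [3.142, 0.0, -2.853]
wrist_force: [0.3, -0.8, -0.8]
width: 0.0177
finger_force: 30.0
```

```bash
python3 - <<'E'
from h import *
o=robot.get_obs(); print(o['time'],o['tool_pos'],o['wrist_force'])
w,c=snap('wrist','w8')
h=np.radians(16.4);ux=np.array([np.cos(h),np.sin(h),0]);uy=np.array([-np.sin(h),np.cos(h),0]);b=np.array([.4244,.1212,0])
g=cv2.cvtColor(w,cv2.COLOR_BGR2GRAY)
# predicted pixels of each wire end (2.5mm behind face) seated vs lifted
for z in(.046,.055,.06,.065): print(z,[proj(c,b+.0395*ux+s*.0143*uy+[0,0,z]).round(0).tolist() for s in(1,-1)])
x,y=proj(c,b+.0398*ux+[0,0,.05]).astype(int); print(x,y)
for dy in range(-24,22,2): print(y+dy,''.join(' .:-=+*#%@'[::-1][v//26] for v in g[y+dy,x-50:x+51]))
E
```

```text
27.55 [0.45841575 0.14126045 0.1488717 ] [ 0.28459464 -0.84994776 -0.75811761]
0.046 [[325.0, 206.0], [291.0, 206.0]]
0.055 [[325.0, 208.0], [290.0, 208.0]]
0.06 [[325.0, 210.0], [290.0, 210.0]]
0.065 [[325.0, 212.0], [289.0, 212.0]]
307 207
183 *###%#*+++=-.......:-=-:--===-:::----::--=++=-=**####*####%%##**#####*+++++=-:::--:.....:=+++++++*#%#
185 =*###%#*++++-:.......-==--::::::-+##*-::::::::=*#%@@%############%@%#*=::::::-==-....::-=++++++**#%##
187 :=*###%#**++++=-:.....:-==-::::::-++=-:::---::-+#%%%###**####**##%%%#+-::::-==-:....:-==+++++**#%%###
189 :-+####%#**++++=:........:==--::::::::::-+##+--=*########%%%########*=-::-==:......::-===+++*##%%####
191 :--+####%##*++++++=-:......:--::::::::::-+**=--+***######%@%#######***====::..:------=+++++*#%%%###*=
193 ::--+*###%%#**+++++=::.....:::::...::::::::::::-=**############*****++===-:-=====-===+++***#%%###*+-:
195 ::::-=*####%%#*++++++++==--=+++===-....::::::::-=****************+++++++++++++++==++++**######***+-..
197 :::::--+*###%%%#*++++++++++++++++=-............::----=++++++++++++++++++==---===+++++**##%###***=:...
199 ::::::
[... 879 characters left out ...]
.............-+#%%%@@@@@@%%%%%%%%%%%%%*=-:::::::::::::::::::::::
217 ::::::::::::::::::::::::::::::::::::::::::::.....-+#%@@@@@@@@@@@@@@@@@@@@@%#+-:::::::::::::::::::::::
219 :::::::::::::::::::::::::::::::::::::::::::::::::=*@@@@@@@@@@@@@@@@@@@@@@@@%*-:::::::::::::::::::::::
221 :::::::::::::::::::::::::::::::::::::::::::::::::=#@@@@@@@@@@@@@@@@@@@@@@@@%*=:::::::::::::::::::::::
223 :::::::::::::::::::::::::::::::::::::::::::::::::=#@@@@@@@@@@@@@@@@@@@@@@@@@#-:.............:::::::::
225 ::::::::::::::::::::::::::::::::::::::::::::::::-+%@@@@@@@@@@@@@@@@@@@@@@@@@#=:...............:::::::
227 :::::::::::::::::::::::::::::::::::::---=++**=::-*%@@@@@@@@@@@@@@@@@@@@@@@@@%+:..-+*+=-::......:::::.
```

The force is near nothing and the gap between the faces has widened to about 30 mm, which suggests the ring is out. I'll lift a touch more, then check both end heights against the scene view.

```bash
python3 - <<'E'
from h import *
s,c=snap('scene','s8'); s0=load('s6')[0]
h=np.radians(16.4);ux=np.array([np.cos(h),np.sin(h),0]);uy=np.array([-np.sin(h),np.cos(h),0]);b=np.array([.4244,.1212,0])
for z in(.0487,.0565,.065): print(z,[proj(c,b+.0398*ux+q*uy+[0,0,z]).round(1).tolist() for q in(.01325,-.01325)])
for im in(s0,s):
    g=cv2.resize(cv2.cvtColor(im,cv2.COLOR_BGR2GRAY)[150:182,240:292],None,fx=2,fy=1,interpolation=cv2.INTER_LINEAR)
    for k,r in enumerate(g): print(150+k,''.join('@%#*+=-:. '[v//26] for v in r))
E
```

```text
0.0487 [[267.2, 162.5], [276.0, 165.8]]
0.0565 [[267.0, 160.1], [275.8, 163.4]]
0.065 [[266.7, 157.4], [275.6, 160.7]]
150 .....................................................::--======++*##*+==================================
151 ........................................................::-====++*##*+==================================
152 ..........................................................:--==++*#*++==================================
153 ........................................................:--=====+***+++=================================
154 ........................................................:-==+++++***+++=================================
155 ...........................................................::-====-----=================================
156 .......................................................................:--===+==========================
157 .........................................................................::-===+========================
158 ............................................................................::-=========================

[... 5294 characters left out ...]
##***####*+++=-::-=+##=-:..:-=--::::::::::::::
176 ........-=*##*=---+***************************++*************#**####****===+*##*=-:::-===-::::::::::::::
177 ..::::--=+**####*******##****###****#*********+**********++*******###******###***+++++*+=--:::::::::::::
178 ::--=++++++**###**+++*****##*****#*******+++****++****+++***+***************=---==+*****+=---:::::::::::
179 +++++*+++++++*####*+*******#**####**************************++********###**+-:.:-=*****###*+=--:::::::::
180 ==--=++*+++++***#####*****************++****++*****+*****++****+++**###**+======+********##**+--::::::::
181 ==--==******+++++**#######*****++++*********************+++**********+++=====++*************#*=--:::::::
```

Both ends rose about 5 px (roughly 15 mm) in the scene view, so both are out. I'm letting the ring down onto the rim slowly, then withdrawing into the gap.

>>> {"method": "carry_out", "body": {
  "increments": [
    [255,[0,0,1],0],
    [255,[0,0,1],0],
    [255,[0,0,1],0],
    [255,[0,0,1],0],
    [255,[0,0,1],0],
    [255,[0,0,1],0],
    [255,[0,0,1],0],
    [255,[0,0,0],0]
  ]
}}

```text
time: 28.45
tool_pos: [0.4583, 0.1413, 0.1417]
ee_rot: [3.141, -0.0, -2.853]
wrist_force: [-0.3, -0.1, -0.8]
width: 0.0177
finger_force: 30.0
```

>>> {"method": "carry_out", "body": {
  "increments": [
    [255,[0,0,1],0],
    [255,[0,0,1],0],
    [255,[0,0,1],0],
    [255,[0,0,0],0],
    [255,[0,0,0],0],
    [255,[0,0,0],0]
  ]
}}

```text
time: 29.05
tool_pos: [0.4584, 0.1413, 0.1389]
ee_rot: [3.142, 0.0, -2.853]
wrist_force: [0.4, -0.2, -0.4]
width: 0.0181
finger_force: 30.0
```

```bash
python3 - <<'E'
from h import *
s,c=snap('scene','s9'); o=robot.get_obs(); print(o['time'],o['tool_pos'],o['wrist_force'])
g=cv2.resize(cv2.cvtColor(s,cv2.COLOR_BGR2GRAY)[152:176,240:292],None,fx=2,fy=1)
for k,r in enumerate(g): print(152+k,''.join('@%#*+=-:. '[v//26] for v in r))
E
```

```text
29.1 [0.45845832 0.14128431 0.1389575 ] [ 0.27864771  0.58837459 -0.10484079]
152 ............................................:-=+###%%#######*+++========================================
153 ..............................................::-==+*#%%%%%*=-:--====++=================================
154 ...................................................::--=+*#*-:...::--==++===============================
155 ........................................................-=**-:......::-=================================
156 ................................................::......-=**-:.........:--==============================
157 .....................................:::::::--=====-:...-=**=:...........::-==+++=======================
158 ................................::-==+++*##########*-:..:=+*=-:.............::-=========================
159 ...........................:-==++*******+===---====-:...:=**=-:................::-==+++=================
160 .......................:-=+**##**+==----::..............:=+*+-:...................::-===+++=============
161 ....................::-=*##**+==-::::
[... 893 characters left out ...]
**+==--::..........:=+**+=--:::...............
170 ...... .:-+*****+++=--::--=+++**##***###***###***###***###****++=--::...::::::=+**+=---:::..............
171 ........:-+****+++==::.:-=+*********************************#*+++==--:::-----=+*#*+=---::::.............
172 .......:-=+****+=----=+++****#***####**####***###***###***###**##*+====-::..-=+*#*=--:::::::::::........
173 ...... .:=+***=-:..:-++**************************##****##****##****++==-:...-=*##*=:::::::::::::::::....
174 ........:=*#*+-...:-=+***#*****##*****#****###********#####**#######*++=::..-+##*+-:::---:::::::::::::::
175 ........:=*#*+-.:-=++*************#*****#*******++*******###***###******==--=+##*=:...-=--::::::::::::::
```

The ends hold their height (rows 158 and 163) with the hook now clear below, so the ring rests on the rim. I'm backing out to mid-gap and going straight up.

>>> {"method": "carry_out", "body": {
  "increments": [
    [255,[0,-3,0],0],
    [255,[0,-3,0],0],
    [255,[0,-3,0],0],
    [255,[0,-2.3,0],0],
    [255,[0,0,0],0],
    [255,[0,0,0],0]
  ]
}}

```text
time: 29.7
tool_pos: [0.4617, 0.1304, 0.1389]
ee_rot: [3.141, 0.0, -2.854]
wrist_force: [0.8, -0.0, -1.1]
width: 0.0177
finger_force: 30.0
```

>>> {"method": "carry_out", "body": {
  "increments": [
    [255,[0,0,-4],0],
    [255,[0,0,-6],0],
    [255,[0,0,-8],0],
    [255,[0,0,-20],0],
    [255,[0,0,-25],0],
    [255,[0,0,-23],0],
    [255,[0,0,0],0]
  ]
}}

```text
time: 30.4
tool_pos: [0.4637, 0.1308, 0.2296]
ee_rot: [-3.14, 0.009, -2.853]
wrist_force: [0.5, -0.0, -0.8]
width: 0.0179
finger_force: 30.0
```

>>> {"method": "carry_out", "body": {
  "increments": [
    [255,[0,0,0],8.4],
    [255,[0,0,0],8.4],
    [255,[0,0,0],8.4],
    [255,[0,0,0],8.4],
    [255,[0,0,0],8.4],
    [255,[0,0,0],8.4],
    [255,[0,0,0],8.4],
    [255,[0,0,0],8.4]
  ]
}}

```text
time: 31.2
tool_pos: [0.4612, 0.1304, 0.2237]
ee_rot: [-3.14, -0.001, 2.251]
wrist_force: [-0.7, 0.2, -1.2]
width: 0.0178
finger_force: 30.0
```

>>> {"method": "carry_out", "body": {
  "increments": [
    [255,[0,0,0],8.4],
    [255,[0,0,0],8.4],
    [255,[0,0,0],8.4],
    [255,[-40,-16,0],0],
    [255,[-40,-16,0],0],
    [255,[-40,-16,0],0],
    [255,[-40,-16,0],0],
    [255,[-40,-16,0],0]
  ]
}}

```text
time: 32.0
tool_pos: [0.432, -0.0844, 0.2239]
ee_rot: [-3.141, -0.001, 1.818]
wrist_force: [0.9, -0.4, -0.5]
width: 0.0179
finger_force: 30.0
```

>>> {"method": "carry_out", "body": {
  "increments": [
    [255,[-41,-16,0],0],
    [255,[0,0,0],0],
    [255,[0,0,0],0],
    [255,[0,0,0],0],
    [255,[0,0,0],0],
    [255,[0,0,0],0]
  ]
}}

```text
time: 32.6
tool_pos: [0.4275, -0.1255, 0.2248]
ee_rot: [3.141, -0.0, 1.82]
wrist_force: [-0.2, 0.8, -0.5]
width: 0.018
finger_force: 30.0
```

```bash
python3 - <<'E'
from h import *
o=robot.get_obs(); y=o['ee_rot'][2]; d=np.array([.428,-.127])-o['tool_pos'][:2]
print(o['time'],o['tool_pos'],np.degrees(o['ee_rot']),o['wrist_force'],'dx,dy mm',1e3*(d@[np.cos(y),np.sin(y)]),1e3*(d@[np.sin(y),-np.cos(y)]))
E
```

```text
32.6 [ 0.4275359  -0.1254712   0.22481406] [ 1.79989641e+02 -1.30880041e-02  1.04254324e+02] [-0.18825203  0.83661845 -0.50280125] dx,dy mm -1.5960028949475422 0.07337689892197537
```

>>> {"method": "carry_out", "body": {
  "increments": [
    [255,[-1.6,0,15],0],
    [255,[0,0,20],0],
    [255,[0,0,20],0],
    [255,[0,0,15],0],
    [255,[0,0,15],0],
    [255,[0,0,5],0],
    [255,[0,0,0],0],
    [255,[0,0,0],0]
  ]
}}

```text
time: 33.4
tool_pos: [0.4282, -0.1281, 0.1357]
ee_rot: [3.141, 0.001, 1.818]
wrist_force: [-0.1, -0.5, -0.3]
width: 0.0178
finger_force: 30.0
```

>>> {"method": "carry_out", "body": {
  "increments": [
    [255,[0,0,4],0],
    [255,[0,0,4],0],
    [255,[0,0,4],0],
    [255,[0,0,4],0],
    [255,[0,0,0],0],
    [255,[0,0,0],0]
  ]
}}

```text
time: 34.0
tool_pos: [0.4276, -0.1282, 0.1187]
ee_rot: [-3.141, -0.0, 1.817]
wrist_force: [-0.9, 0.3, -0.8]
width: 0.0179
finger_force: 30.0
```

>>> {"method": "carry_out", "body": {
  "increments": [
    [255,[1,0,4],0],
    [255,[0,0,4],0],
    [255,[0,0,4],0],
    [255,[0,0,4],0],
    [255,[0,0,0],0],
    [255,[0,0,0],0]
  ]
}}

```text
time: 34.6
tool_pos: [0.4274, -0.1273, 0.1027]
ee_rot: [-3.141, -0.0, 1.817]
wrist_force: [-0.4, 0.9, -1.0]
width: 0.0181
finger_force: 30.0
```

>>> {"method": "carry_out", "body": {
  "increments": [
    [255,[0,0,2],0],
    [255,[0,0,2],0],
    [255,[0,0,1],0],
    [255,[0,0,0],0],
    [255,[0,0,0],0]
  ]
}}

```text
time: 35.1
tool_pos: [0.4274, -0.1273, 0.0978]
ee_rot: [3.142, -0.0, 1.817]
wrist_force: [0.5, 0.8, -1.2]
width: 0.0179
finger_force: 30.0
```

>>> {"method": "carry_out", "body": {
  "increments": [
    [255,[0,0,1],0],
    [255,[0,0,0.5],0],
    [255,[0,0,0],0],
    [255,[0,0,0],0],
    [255,[0,0,0],0]
  ]
}}

```text
time: 35.6
tool_pos: [0.4275, -0.1273, 0.0965]
ee_rot: [3.141, 0.0, 1.817]
wrist_force: [-1.0, 0.1, 1.0]
width: 0.0178
finger_force: 30.0
```

>>> {"method": "carry_out", "body": {
  "increments": [
    [0,[0,0,0],0],
    [0,[0,0,0],0],
    [0,[0,0,0],0],
    [0,[0,0,0],0],
    [0,[0,0,0],0],
    [0,[0,0,0],0],
    [0,[0,0,0],0],
    [0,[0,0,0],0]
  ]
}}

```text
time: 36.4
tool_pos: [0.4274, -0.1273, 0.0963]
ee_rot: [3.142, -0.0, 1.817]
wrist_force: [-0.3, -0.1, 0.5]
width: 0.0786
finger_force: 0.0
```

>>> {"method": "carry_out", "body": {
  "increments": [
    [0,[0,0,0],0],
    [0,[0,0,-10],0],
    [0,[0,0,-30],0],
    [0,[0,0,-40],0],
    [0,[0,0,-40],0],
    [0,[0,0,0],0],
    [0,[0,0,0],0]
  ]
}}

```text
time: 37.1
tool_pos: [0.4281, -0.1276, 0.2181]
ee_rot: [3.139, 0.002, 1.817]
wrist_force: [0.2, -0.1, -0.9]
width: 0.0941
finger_force: 0.0
```

```bash
python3 - <<'E'
from h import *
w,cw=snap('wrist','w10'); s,c=snap('scene','s10'); o=robot.get_obs(); print(o['time'],o['tool_pos'],o['wrist_force'],o['width'])
g0=load('s0')[0]
def show(im,r,q,f=2):
    g=cv2.resize(cv2.cvtColor(im,cv2.COLOR_BGR2GRAY)[r[0]:r[1],q[0]:q[1]],None,fx=f,fy=1)
    for k,l in enumerate(g): print(r[0]+k,''.join('@%#*+=-:. '[v//26] for v in l))
show(s,(155,172),(240,292))
show(g0,(196,236),(318,356));show(s,(196,236),(318,356))
E
```

```text
37.2 [ 0.42686377 -0.12704305  0.21530871] [ 0.0313682   0.20261491 -0.25516572] 0.09412743343252433
155 .....................................................................:--================================
156 ....................................       .............................:-==============================
157 .............................     .........::---=--:......................::-===========================
158 ........................    .....::-==++**###******+-..................... ..:--========================
159 ............................:-==++*****++==-----===-:....................... ...::-=====================
160 ...................   ..:-=+****+==----::..... ...... ........................   ..:--==================
161 ...............  ....::=+***+==-:::::::::-----:..  ............................... ...::-===============
162 .............. ...:-++*+==-::.:::-----==++*++-:.........................:-==:........  ..:--============
163 ............ ...:-=+*+=-:...:-=+***********+=-:..  ...................:-+**+-:.......... ...::-=========
164 ........... ..
[... 6633 characters left out ...]
#########################################+-::.::::::
228 .......:=+*######################################################+-::.::::::
229 .......:=+*#####################################################*+-::.::::::
230 .......-=*######################################################*=-::.::::::
231 .... .:-+*######################################################+=-::...::::
232 .... .:-+*#####################################################*+-::..::::::
233 .... .:-+*#####################################################*+-:::.::::::
234 .... .:-+*#####################################################*+=:::.::::::
235 .... .:-+*######################################################+=---:::::::
```

The pick stands exactly as it did at the start. The ring lies loose with both ends up (rows 158 and 163), and the gripper is clear.

```bash
python3 -c "
from bench import robot
print(robot.close_job())"
```

```text
the job is handed in; nothing more can be done
None
```

I handed the job in at about 37 s: the ring is out at both ends and resting on the rim, about 15 mm above seated, and the pick is fully down in its stand; wrist force peaked at about 15.3 N (pick-on-ring limit 16 N), and the hand-in gave no verdict.

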